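# Put the stacked lids back on the kitchen canisters

## Task

The four kitchen canisters have been washed and their lids are waiting on the counter in one stack. Take the stack apart and put each lid back on the canister of its own size, level and fully down on the shoulder. Set the lids down rather than dropping them, and leave the canisters, the glass jar and the spoon where they are.

Things in the scene. Friction and masses are not known exactly. Their poses are not given: they have to be found in the camera images.
- lid_small: The smallest lid, number 1 from the top of the stack: white enamel, a hollow round cap 72 mm wide, 28 mm high (inside 66 wide, 25 deep); on its flat top a central upright cylindrical wooden knob, 24 mm wide, 22 high. Stacked lids stand upright, each on the flat top of the next bigger one, over its knob, up to 5 mm off centre. Origin: centre of its open underside; z up.
- lid_medium: The second smallest lid, number 2 from the top of the stack: white enamel, a hollow round cap 88 mm wide, 28 mm high (inside 82 wide, 25 deep); on its flat top a central upright cylindrical wooden knob, 24 mm wide, 22 high. Stacked lids stand upright, each on the flat top of the next bigger one, over its knob, up to 5 mm off centre. Origin: centre of its open underside; z up.
- lid_large: The second biggest lid, number 3 from the top of the stack: white enamel, a hollow round cap 104 mm wide, 28 mm high (inside 98 wide, 25 deep); on its flat top a central upright cylindrical wooden knob, 24 mm wide, 22 high. Stacked lids stand upright, each on the flat top of the next bigger one, over its knob, up to 5 mm off centre. Origin: centre of its open underside; z up.
- lid_biggest: The biggest lid, number 4 from the top of the stack: white enamel, a hollow round cap 120 mm wide, 28 mm high (inside 114 wide, 25 deep); on its flat top a central upright cylindrical wooden knob, 24 mm wide, 22 high. Stacked lids stand upright, each on the flat top of the next bigger one, over its knob, up to 5 mm off centre. Origin: centre of its open underside; z up.
- canister_small: The smallest canister: white enamel, round, open, loose on the counter. Body 72 mm wide up to a flat shoulder at 50; above it a neck 22 mm high, tapering from 60 wide to 48 at the mouth. Origin: centre of its underside; z up. The lid of the same width slips over the neck (3 mm play) and rests on the shoulder, its underside 50 mm above this origin, its side in line with the body.
- canister_medium: The second smallest canister: white enamel, round, open, loose on the counter. Body 88 mm wide up to a flat shoulder at 60; above it a neck 22 mm high, tapering from 76 wide to 64 at the mouth. Origin: centre of its underside; z up. The lid of the same width slips over the neck (3 mm play) and rests on the shoulder, its underside 60 mm above this origin, its side in line with the body.
- canister_large: The second biggest canister: white enamel, round, open, loose on the counter. Body 104 mm wide up to a flat shoulder at 70; above it a neck 22 mm high, tapering from 92 wide to 80 at the mouth. Origin: centre of its underside; z up. The lid of the same width slips over the neck (3 mm play) and rests on the shoulder, its underside 70 mm above this origin, its side in line with the body.
- canister_biggest: The biggest canister: white enamel, round, open, loose on the counter. Body 120 mm wide up to a flat shoulder at 80; above it a neck 22 mm high, tapering from 108 wide to 96 at the mouth. Origin: centre of its underside; z up. The lid of the same width slips over the neck (3 mm play) and rests on the shoulder, its underside 80 mm above this origin, its side in line with the body.
- glass_jar: A closed glass jar with a wooden lid, 84 mm across, 115 mm high; not part of the job. Origin: centre of its underside, z up.
- spoon: A steel spoon, 150 mm long, lying on the counter; not part of the job. Origin: under its middle; x along it towards the bowl.
There are look-alikes about, which are no part of the job. Leave any blue look-alike of the canister_biggest alone.

How it is judged:
At the end, for the whole second after the job is handed in: Each lid sits on the canister of its own size, centred within 7 mm, its underside within 4 mm of the shoulder, upright within 0.06 rad like the canisters, all released and at rest; canisters within 4 cm, glass jar and spoon within 3 cm, of their starting places (horizontal distance between lid_small and canister_small below 0.007 m and z of lid_small in the frame of canister_small between 0.046 and 0.054 m and angle between each of lid_small, canister_small, lid_medium, canister_medium, lid_large, canister_large, lid_biggest, canister_biggest's own z axis and vertical below 0.06 rad and distance of each of canister_small, canister_medium, canister_large, canister_biggest from where it was at the start of the episode below 0.04 m and linear speed of each of lid_small, canister_small, lid_medium, canister_medium, lid_large, canister_large, lid_biggest, canister_biggest below 0.02 m/s and contact force between the fingers and lid_small below 0.05 N and horizontal distance between lid_medium and canister_medium below 0.007 m and z of lid_medium in the frame of canister_medium between 0.056 and 0.064 m and contact force between the fingers and lid_medium below 0.05 N and horizontal distance between lid_large and canister_large below 0.007 m and z of lid_large in the frame of canister_large between 0.066 and 0.074 m and contact force between the fingers and lid_large below 0.05 N and horizontal distance between lid_biggest and canister_biggest below 0.007 m and z of lid_biggest in the frame of canister_biggest between 0.076 and 0.084 m and contact force between the fingers and lid_biggest below 0.05 N and distance of each of glass_jar, spoon from where it was at the start of the episode below 0.03 m); the robot touches nothing.
It fails at once if a lid is dropped or thrown (it moves freely at more than 0.8 m/s, as after a fall of over 3 cm) ((linear speed of lid_small above 0.8 m/s and contact force between the fingers and lid_small below 0.05 N) or (linear speed of lid_medium above 0.8 m/s and contact force between the fingers and lid_medium below 0.05 N) or (linear speed of lid_large above 0.8 m/s and contact force between the fingers and lid_large below 0.05 N) or (linear speed of lid_biggest above 0.8 m/s and contact force between the fingers and lid_biggest below 0.05 N)).
It fails at once if a canister is shoved 4 cm or more from its place, or tipped (distance of any of canister_small, canister_medium, canister_large, canister_biggest from where it was at the start of the episode above 0.04 m or angle between any of canister_small, canister_medium, canister_large, canister_biggest's own z axis and vertical above 0.35 rad).
It fails at once if the glass jar or the spoon is disturbed by 3 cm or more (distance of any of glass_jar, spoon from where it was at the start of the episode above 0.03 m).
It also fails if it takes over 115 s, if anything falls off the work surface, if the arm or the gripper's body presses on something with over 40 N, if the wrist force passes 120 N, or if a joint passes its speed limit or range.

## Robot

A 6-joint arm with a two-finger parallel gripper is mounted at the origin on the work surface. World frame = base frame: x ahead of the robot, y to its left, z up, the work surface at z = 0. Lengths are in m, angles in rad, forces in N, time in s.
With the tool pointing down it reaches from about 0.35 to 0.925 m from the base axis. Payload 6.4 kg.
Tool frame: the origin (TCP) lies at the very end of the fingers, on their centre line; the grasp point (between the pads) lies 19 mm behind it (bot.tcp_to_grasp is the distance from the TCP to the grasp point, in m); z points along the fingers, y is the line along which they close (so a half turn about z gives the same grasp; the last joint's range is limited). The gripper opens to 85 mm and grips with 20 to 120 N. Pads are 22 mm wide; open, the fingers measure 114 mm over their backs; the gripper's body (76 mm by 85 mm) begins 54 mm behind the grasp point. The pads swing forward as they close: fully open they stand 13 mm farther back than shut.
Start: joints at [-1.475, 0.245, 1.558, -0, 1.339, -0.174], TCP at [0.173, -0.626, 0.231] pointing down, gripper open.
Joint ranges: [-3.13, 3.13], [-1.02, 2.26], [0.13, 2.54], [-0.95, 4.09], [0.21, 2.88], [-2.74, 2.74]. Speed limits (rad/s): [2.57, 2.57, 3.14, 3.14, 3.14, 3.14].

## Interface

Orientations are given as a unit quaternion [x, y, z, w].
In Python, from workcell import monitor, optics, job_done, bot gives the robot as it stands.
- The arm moves only by the tool servo_tool, never from a script. Its argument "motion" is a list that holds one entry, the list of rows, each a list of 7 numbers: the shift along the tool's x, y, z in m, then the turn, a rotation vector about the tool's x, y, z in rad, then the closure in counts, from 0 (fully open) to 255 (shut). A call has 1 to 10 rows; each row shifts and turns the commanded pose from where the row before left it, along the tool's axes as they then stand; what a row does not reach is not made up. A row lasts 1/8 s, in which the tool goes at most 62.5 mm and 10.7 degrees, less where a joint would pass 70% of its speed; a pose out of reach is approached as far as the arm can. A call is refused whole if a number of a shift passes 0.0625 or a number of a turn 0.188, either way. A call with a gripper value outside its range is refused whole. The fingers move at their own pace and stop on an object; the grip force is fixed at half the most. Time passes only in rows, so rows that do not move let the fingers close. It gives the time, the measured TCP pose, the force, the opening and the grip force at its end, in the units of the state.
- monitor.get_obs(): the state, without advancing time (a new reading comes with each control period).
- optics.get_image(name): name is "scene" or "top" or "wrist"; returns a dict with "img" (420x560x3 uint8, red, green, blue), "mtx" (3x3 intrinsics, pixels), "origin" and "attitude" of the camera in the world; the wrist camera has in their place "T_tool_cam" (4x4, takes a point from camera to tool coordinates, whose origin is the TCP and whose axes are the flange's). Camera axes: x right, y down, z forward; pixel columns grow to the right and rows downward; lengths in m; the calibration is good to about 2 mm. A picture is of the moment at which its call begins: read the wrist's pose just before it. There is no depth.
- job_done(): hands the job in; it is judged then, once.
The state is a dict: "time_s": time; "q": joint angles; "qd": joint speeds; "joint_efforts": joint torques, N m; "tool_pos": TCP position; "eef_rot": TCP orientation; "contact_force": force on the tool from outside, world axes, zero at the start; "torque": the same for the moment, N m; "opening": opening from 0.0 (shut) to 1.0 (fully open); "gripper_force": force on a finger pad.
Only numpy, scipy, OpenCV 4.12 (cv2) and the standard library are available. Lean on these libraries where they do the work, as an engineer would, in place of code of your own. Each camera call takes 0.05 s, during which the arm holds its last target. There are 200 camera calls.

## Working session

There is one attempt and no reset: what is moved stays moved. The work goes in short steps, Python scripts to look and compute and a tool call to move; the robot and the scene stay as the last step left them, time stands still between calls to the robot, and variables do not carry over. Pictures are saved under pics/ and viewed, at most 14 in all, crops included, and the job is handed in when it is done.

Besides the shell and the picture viewer there is one more tool, called after "Request:" by a JSON object that holds its "method" and its "body", one argument or row to a line. servo_tool: Moves the arm, as the interface text tells. Its arguments: {"type":"object","properties":{"motion":{"type":"array","items":{"type":"array","items":{"type":"array","items":{"type":"number"}}}}},"required":["motion"]}

```bash
mkdir -p pics
cat > h.py <<'E'
import numpy as np, cv2
from scipy.spatial.transform import Rotation as R
from workcell import monitor, optics, job_done, bot
def grab(n, f=None):
    o=monitor.get_obs(); d=optics.get_image(n)
    if n=="wrist":
        T=np.eye(4);T[:3,:3]=R.from_quat(o["eef_rot"]).as_matrix();T[:3,3]=o["tool_pos"];C=T@np.array(d["T_tool_cam"])
    else:
        C=np.eye(4);a=np.array(d["attitude"]);C[:3,:3]=a if a.shape==(3,3) else R.from_quat(a).as_matrix();C[:3,3]=d["origin"]
    if f: cv2.imwrite("pics/"+f+".png",cv2.cvtColor(d["img"],cv2.COLOR_RGB2BGR))
    return d["img"],np.array(d["mtx"]),C
def px2w(u,v,z,K,C):
    r=C[:3,:3]@np.linalg.inv(K)@[u,v,1.]; return C[:3,3]+r*(z-C[2,3])/r[2]
def w2px(p,K,C):
    q=K@(C[:3,:3].T@(np.asarray(p,float)-C[:3,3])); return q[:2]/q[2]
E
python3 - <<'E'
from h import *
for n in("top","scene","wrist"):
    i,K,C=grab(n,n+"0");print(n,K.round(1).tolist(),C.round(3).tolist())
o=monitor.get_obs();print(o)
E
```

```text
top [[415.3, 0.0, 283.0], [0.0, 415.3, 210.2], [0.0, 0.0, 1.0]] [[-0.017, -0.981, 0.191, 0.403], [-1.0, 0.017, -0.0, 0.015], [-0.003, -0.191, -0.982, 1.002], [0.0, 0.0, 0.0, 1.0]]
scene [[446.3, 0.0, 283.4], [0.0, 446.3, 204.7], [0.0, 0.0, 1.0]] [[-0.608, 0.48, -0.633, 1.216], [0.794, 0.348, -0.498, 0.514], [-0.019, -0.805, -0.593, 0.693], [0.0, 0.0, 0.0, 1.0]]
wrist [[320.3, 0.0, 278.2], [0.0, 320.3, 211.3], [0.0, 0.0, 1.0]] [[0.267, -0.929, -0.255, 0.238], [-0.964, -0.258, -0.068, -0.609], [-0.002, 0.264, -0.965, 0.373], [0.0, 0.0, 0.0, 1.0]]
{'time_s': 0.15, 'q': array([-1.47508690e+00,  2.45680755e-01,  1.55874634e+00,  1.20541401e-05,
        1.33868835e+00, -1.74101878e-01]), 'qd': array([-5.06359930e-04, -1.52226999e-03, -2.64447732e-03, -3.29576744e-03,
        4.28930842e-05,  5.68122918e-04]), 'joint_efforts': array([ 9.00302293e-04, -4.29987860e+01, -3.26552403e+01, -1.22925562e-04,
        3.53775271e-03,  3.71534227e-06]), 'tool_pos': array([ 0.17322299, -0.62604764,  0.23040948]), 'eef_rot': array([ 9.90913925e-01,  1.34495402e-01,  3.56961542e-05, -7.60582913e-04]), 'contact_force': array([-0.70439727, -0.09640986, -0.25138663]), 'torque': array([-0.03012043,  0.00484066,  0.0373194 ]), 'gripper_force': 0.0, 'opening': 1.0008629032121028}
```

View pics/top0.png

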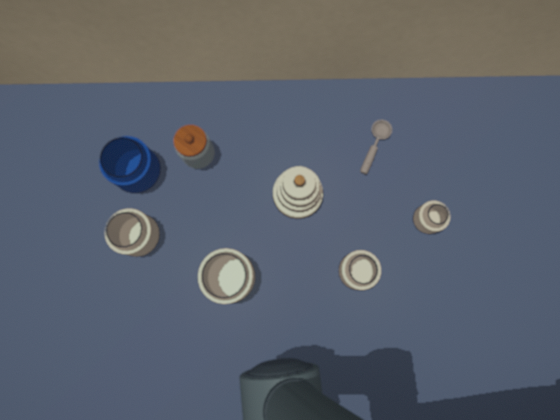

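View pics/scene0.png

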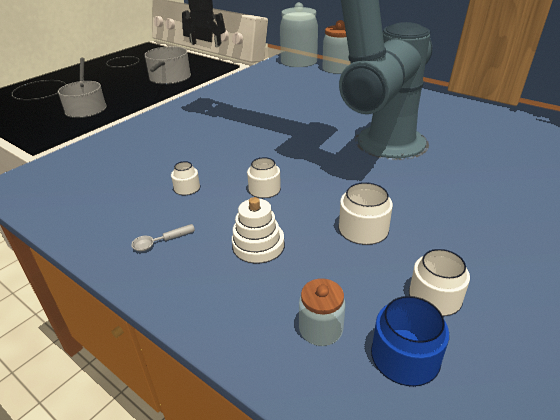

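```bash
cat >> h.py <<'E'
from scipy.optimize import minimize
S={"small":(.036,.05),"medium":(.044,.06),"large":(.052,.07),"biggest":(.06,.08)}
th=np.linspace(0,2*np.pi,48)
def ring(c,r,z): return np.c_[c[0]+r*np.cos(th),c[1]+r*np.sin(th),np.full(48,z)]
def can(c,s,lid=False):
    r,h=S[s]; P=[ring(c,r,0),ring(c,r,h)]
    if lid: P+=[ring(c,r,h+.028)]
    else: P+=[ring(c,r-.012,h+.022)]
    return P
def mask(img):
    f=img.astype(float); m=((f[...,0]>0.85*f[...,2])&(f.max(2)>50)).astype(np.uint8)
    return m
def proj(P,K,C): return np.array([w2px(p,K,C) for p in P])
def sil(P,K,C,k=4):
    m=np.zeros((420*k,560*k),np.uint8); pts=(proj(np.vstack(P),K,C)+.5)*k
    cv2.fillConvexPoly(m,cv2.convexHull(pts.astype(np.float32)).astype(np.int32),1); return m
def fill(m,uv):
    cs,_=cv2.findContours(m,cv2.RETR_EXTERNAL,cv2.CHAIN_APPROX_NONE)
    c=min(cs,key=lambda c:-cv2.pointPolygonTest(cv2.convexHull(c),(float(uv[0]),float(uv[1])),True))
    o=np.zeros_like(m); cv2.fillConvexPoly(o,cv2.convexHull(c),1); return o
def fit(c0,model,views):
    def cost(c):
        t=0
        for b,K,C in views:
            a=sil(model(c),K,C); t+=1-(a&b).sum()/max(1,(a|b).sum())
        return t
    r=minimize(cost,c0,method="Nelder-Mead",options=dict(initial_simplex=[c0,[c0[0]+.01,c0[1]],[c0[0],c0[1]+.01]],xatol=2e-4,fatol=1e-4))
    return r.x,r.fun
def big(m,k=4): return cv2.resize(m,None,fx=k,fy=k,interpolation=cv2.INTER_NEAREST)
E
python3 - <<'E'
from h import *
V={n:grab(n) for n in("top","scene")}
uv={"A":((434,215),(185,178)),"B":((361,269),(264,177)),"C":((227,276),(365,213)),"D":((132,232),(440,281))}
for k,(a,b) in uv.items():
    vs=[(big(fill(mask(V[n][0]),p)),V[n][1],V[n][2]) for n,p in(("top",a),("scene",b))]
    c0=px2w(*a,.05,*V["top"][1:])[:2]
    for s in S:
        x,f=fit(c0,lambda c:can(c,s),vs)
        o=[fit(x,lambda c:can(c,s),[v]) for v in vs]
        print(k,s,x.round(4),round(f,3),[(q[0].round(4).tolist(),round(q[1],3)) for q in o])
print([px2w(299,181,z,*V["top"][1:]).round(4) for z in (.134,.112)],px2w(299,191,.0,*V["top"][1:]))
img=V["top"][0];m=mask(img)*255
cv2.imwrite("pics/m.png",np.hstack([cv2.resize(img[90:310,90:460,::-1],None,fx=2,fy=2)[:,:]]))
E
```

```text
A small [ 0.5709 -0.3375] 0.133 [([0.5709, -0.3387], np.float64(0.071)), ([0.5723, -0.3349], np.float64(0.044))]
A medium [ 0.5658 -0.3361] 0.589 [([0.5708, -0.331], np.float64(0.277)), ([0.5658, -0.3361], np.float64(0.308))]
A large [ 0.5564 -0.339 ] 0.983 [([0.5724, -0.3179], np.float64(0.482)), ([0.559, -0.3423], np.float64(0.491))]
A biggest [ 0.5484 -0.3394] 1.233 [([0.5693, -0.3041], np.float64(0.612)), ([0.5505, -0.3468], np.float64(0.609))]
B small [ 0.4555 -0.162 ] 1.21 [([0.4426, -0.168], np.float64(0.388)), ([0.6527, -0.0012], np.float64(0.738))]
B medium [ 0.4478 -0.1585] 0.832 [([0.4478, -0.1585], np.float64(0.088)), ([0.6526, -0.0103], np.float64(0.618))]
B large [ 0.4527 -0.1567] 0.933 [([0.45, -0.1543], np.float64(0.216)), ([0.6437, -0.0137], np.float64(0.478))]
B biggest [ 0.4601 -0.1499] 1.111 [([0.4524, -0.143], np.float64(0.413)), ([0.6381, -0.02], np.float64(0.356))]
C small [0.4466 0.1687] 1.288 [([0.4291, 0.1754], np.float64(0.669)), ([0.457, 0.1617], np.float64(0.613))]
C medium [0.447  0.1605] 0.95 [([0.4317, 0.1655], np.float64(0.507)), ([0.4469, 0.1604], np.float64(0.438))]
C large [0.4408 0.1533] 0.55 [([0.4354, 0.1558], np.float64(0.311)), ([0.4446, 0.1521], np.float64(0.234))]
C biggest [0.4396 0.1467] 0.107 [([0.4391, 0.1465], np.float64(0.077)), ([0.4403, 0.1466], np.float64(0.026))]
D small [0.5464 0.3857] 1.022 [([0.5439, 0.3895], np.float64(0.55)), ([0.5454, 0.3864], np.float64(0.469))]
D medium [0.5351 0.3729] 0.571 [([0.5355, 0.3758], np.float64(0.328)), ([0.5369, 0.3775], np.float64(0.235))]
D large [0.5432 0.3699] 0.14 [([0.5432, 0.3699], np.float64(0.062)), ([0.5445, 0.3704], np.float64(0.077))]
D biggest [0.5388 0.3638] 0.48 [([0.5438, 0.36], np.float64(0.2)), ([0.5388, 0.3638], np.float64(0.276))]
[array([ 0.6353, -0.021 ,  0.134 ]), array([ 0.6412, -0.0219,  0.112 ])] [ 0.64558493 -0.02591759  0.        ]
```

View pics/m.png

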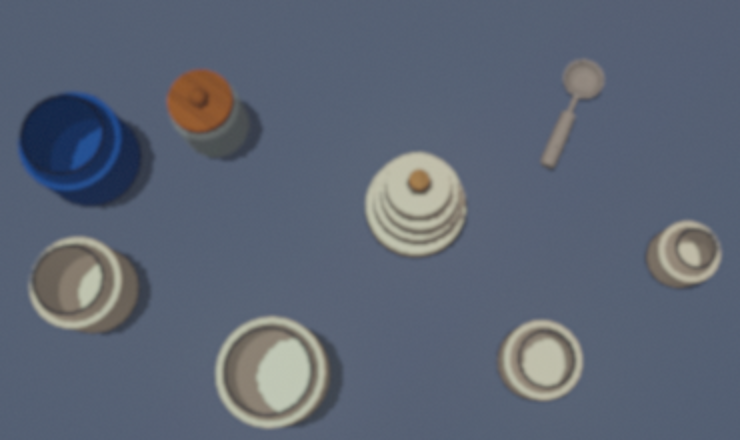

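Request:
{"method": "servo_tool", "body": {
  "motion": [
    [[0, 0, 0, 0, 0, 0.135, 0], [0, 0, 0, 0, 0, 0.135, 0], [0.05, -0.036, 0, 0, 0, 0, 0], [0.05, -0.036, 0, 0, 0, 0, 0], [0.05, -0.036, 0, 0, 0, 0, 0], [0.05, -0.036, 0, 0, 0, 0, 0], [0.05, -0.036, 0, 0, 0, 0, 0], [0.05, -0.036, 0, 0, 0, 0, 0], [0.05, -0.036, 0, 0, 0, 0, 0], [0.05, -0.036, 0, 0, 0, 0, 0]]
  ]
}}

```text
time_s: 1.5
tool_pos: [0.5748, -0.3372, 0.2313]
eef_rot: [1.0, -0.0, 0.0, 0.0]
contact_force: [0.6, -0.6, 0.9]
opening: 1.003
gripper_force: 0.0
```

```bash
cat >> h.py <<'E'
def look(s,c0,f):
    i,K,C=grab("wrist"); uv=w2px([*c0,S[s][1]],K,C)
    x,e=fit(np.array(c0),lambda c:can(c,s),[(big(fill(mask(i),uv)),K,C)])
    r,h=S[s]; o=i[...,::-1].copy()
    for P in (ring(x,r,h),ring(x,r-.012,h+.022)): cv2.polylines(o,[proj(P,K,C).round().astype(np.int32)],True,(0,0,255),1)
    cv2.imwrite("pics/"+f+".png",o); print(s,x.round(4),round(e,3),uv)
E
python3 -c "
from h import *
look('small',(.571,-.338),'ws')"
```

```text
small [ 0.5721 -0.3371] 0.061 [279.05991371 194.41037854]
```

View pics/ws.png

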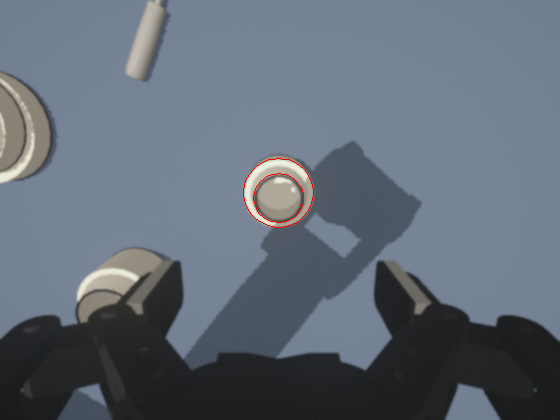

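Request:
{"method": "servo_tool", "body": {
  "motion": [
    [[-0.032, -0.045, 0, 0, 0, 0, 0], [-0.032, -0.045, 0, 0, 0, 0, 0], [-0.032, -0.045, 0, 0, 0, 0, 0], [-0.032, -0.045, 0, 0, 0, 0, 0], [0, 0, 0, 0, 0, 0, 0]]
  ]
}}

```text
time_s: 2.17
tool_pos: [0.4434, -0.1559, 0.2304]
eef_rot: [1.0, 0.001, -0.0, -0.0]
contact_force: [0.5, -0.0, 0.6]
opening: 0.999
gripper_force: 0.0
```

```bash
python3 -c "
from h import *
print(monitor.get_obs()['tool_pos'])
look('medium',(.448,-.158),'wm')"
```

```text
[ 0.44337408 -0.15586962  0.23043474]
medium [ 0.4498 -0.1591] 0.056 [280.5899523  188.28938552]
```

Request:
{"method": "servo_tool", "body": {
  "motion": [
    [[0.049, -0.0335, 0, 0, 0, 0, 0], [0.049, -0.0335, 0, 0, 0, 0, 0], [0.049, -0.0335, 0, 0, 0, 0, 0], [0.049, -0.0335, 0, 0, 0, 0, 0], [0, 0, 0, 0, 0, 0, 0]]
  ]
}}

```text
time_s: 2.85
tool_pos: [0.6442, -0.0233, 0.2298]
eef_rot: [1.0, 0.001, -0.0, -0.0]
contact_force: [-0.9, 0.4, 0.4]
opening: 0.997
gripper_force: 0.0
```

```bash
cat >> h.py <<'E'
def knob(zt,c0,f=None):
    i,K,C=grab("wrist",f); h=cv2.cvtColor(i,cv2.COLOR_RGB2HSV)
    m=((h[...,1]>90)&(h[...,0]<25)&(h[...,2]>40)).astype(np.uint8)
    u,v=w2px([*c0,zt],K,C); w=np.zeros_like(m); cv2.circle(w,(int(u),int(v)),70,1,-1)
    b=fill(m&w,(u,v)); P=lambda c:[ring(c,.012,zt),ring(c,.012,zt-.022)]
    x,e=fit(np.array(c0),P,[(big(b),K,C)]); print("knob",x.round(4),round(e,3)); return i,K,C
E
python3 -c "
from h import *
print(monitor.get_obs()['tool_pos'])
knob(.134,(.638,-.022),'k1')"
```

```text
[ 0.64424328 -0.02327006  0.2297971 ]
knob [ 0.6407 -0.0188] 0.636
```

View pics/k1.png

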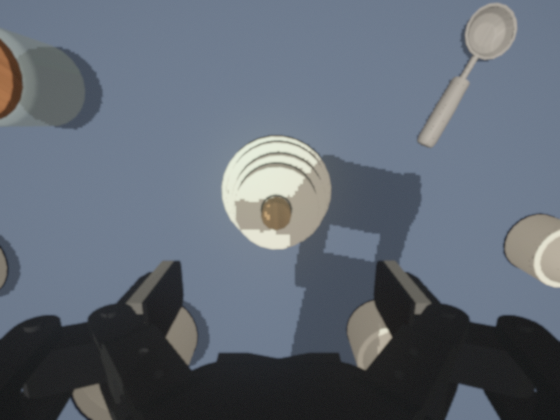

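```bash
sed -i 's/h\[...,1\]>90/h[...,1]>SAT/; s/^def knob(zt,c0,f=None)/SAT=130\ndef knob(zt,c0,f=None)/' h.py; python3 -c "
from h import *
i,K,C=knob(.134,(.638,-.022))
print(px2w(276,212,.13,K,C)); h=cv2.cvtColor(i,cv2.COLOR_RGB2HSV); print(h[212,[245,255,265,276,288]].tolist(),h[[198,205,220,226],276].tolist())"
```

```text
Traceback (most recent call last):
  File "h.py", line 56, in knob
    b=fill(m&w,(u,v)); P=lambda c:[ring(c,.012,zt),ring(c,.012,zt-.022)]
  File "h.py", line 34, in fill
    c=min(cs,key=lambda c:-cv2.pointPolygonTest(cv2.convexHull(c),(float(uv[0]),float(uv[1])),True))
ValueError: min() iterable argument is empty
```

```bash
python3 -c "
import h as H
from h import *
i,K,C=grab('wrist')
print(px2w(276,212,.13,K,C)); h=cv2.cvtColor(i,cv2.COLOR_RGB2HSV); print(h[212,[245,255,265,276,288]].tolist(),h[[198,205,220,226],276].tolist())
H.SAT=105
knob(.134,(.638,-.022))"
```

```text
[ 0.64164269 -0.02332     0.13      ]
[[23, 32, 169], [20, 33, 170], [17, 96, 184], [18, 91, 126], [19, 62, 140]] [[19, 85, 123], [18, 90, 128], [17, 89, 126], [18, 59, 142]]Traceback (most recent call last):
  File "<string>", line 7, in <module>
    knob(.134,(.638,-.022))
    ~~~~^^^^^^^^^^^^^^^^^^^
  File "h.py", line 56, in knob
    b=fill(m&w,(u,v)); P=lambda c:[ring(c,.012,zt),ring(c,.012,zt-.022)]
  File "h.py", line 34, in fill
    c=min(cs,key=lambda c:-cv2.pointPolygonTest(cv2.convexHull(c),(float(uv[0]),float(uv[1])),True))
ValueError: min() iterable argument is empty
```

Request:
{"method": "servo_tool", "body": {
  "motion": [
    [[-0.0025, 0, 0.05, 0, 0, 0, 100], [0, 0, 0.045, 0, 0, 0, 100], [0, 0, 0.019, 0, 0, 0, 100], [0, 0, 0, 0, 0, 0, 100], [0, 0, 0, 0, 0, 0, 255], [0, 0, 0, 0, 0, 0, 255], [0, 0, 0, 0, 0, 0, 255], [0, 0, 0, 0, 0, 0, 255]]
  ]
}}

```text
time_s: 4.05
tool_pos: [0.6407, -0.025, 0.1203]
eef_rot: [1.0, -0.0, 0.002, 0.001]
contact_force: [-0.8, 0.3, 6.8]
opening: 0.25
gripper_force: 58.7
```

Request:
{"method": "servo_tool", "body": {
  "motion": [
    [[0, 0, -0.02, 0, 0, 0, 255], [0, 0, -0.03, 0, 0, 0, 255], [0, 0, -0.04, 0, 0, 0, 255], [0, 0, 0, 0, 0, 0, 255], [0, 0, 0, 0, 0, 0, 255]]
  ]
}}

```text
time_s: 4.68
tool_pos: [0.6386, -0.0245, 0.2073]
eef_rot: [1.0, -0.0, -0.0, -0.0]
contact_force: [-0.2, 0.8, -1.0]
opening: 0.248
gripper_force: 58.7
```

```bash
sed -i 's/^SAT=130/SAT=65/' h.py; python3 -c "
from h import *
print(monitor.get_obs()['tool_pos'])
grab('scene','s2');grab('wrist','w2')
a=cv2.imread('pics/s2.png')[120:300,170:400];b=cv2.imread('pics/w2.png')[80:340,130:430]
cv2.imwrite('pics/c2.png',np.hstack([cv2.resize(a,(460,360)),cv2.resize(b,(340,360))]))"
```

```text
[ 0.6385516  -0.02449425  0.20725873]
```

View pics/c2.png

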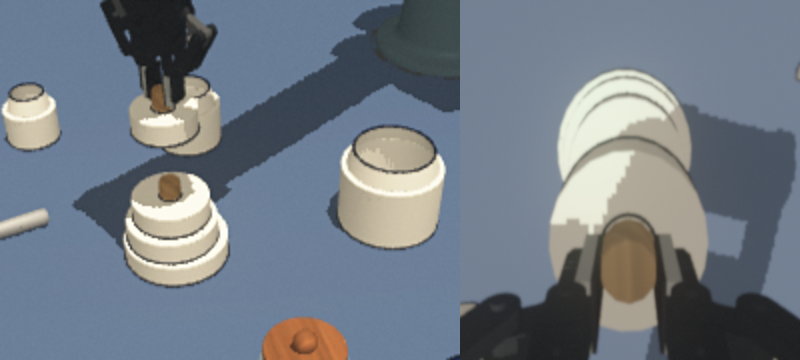

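Request:
{"method": "servo_tool", "body": {
  "motion": [
    [[-0.0113, 0.05, 0, 0, 0, 0, 255], [-0.0113, 0.052, 0, 0, 0, 0, 255], [-0.0113, 0.052, 0, 0, 0, 0, 255], [-0.0113, 0.052, 0, 0, 0, 0, 255], [-0.0113, 0.052, 0, 0, 0, 0, 255], [-0.0113, 0.052, 0, 0, 0, 0, 255], [0, 0, 0.04, 0, 0, 0, 255], [0, 0, 0.04, 0, 0, 0, 255], [0, 0, 0, 0, 0, 0, 255], [0, 0, 0, 0, 0, 0, 255]]
  ]
}}

```text
time_s: 6.02
tool_pos: [0.5715, -0.3347, 0.1282]
eef_rot: [1.0, 0.0, 0.0, 0.0]
contact_force: [1.3, 0.4, -0.1]
opening: 0.252
gripper_force: 58.9
```

Request:
{"method": "servo_tool", "body": {
  "motion": [
    [[-0.0005, 0.0023, 0.015, 0, 0, 0, 255], [0, 0, 0.012, 0, 0, 0, 255], [0, 0, 0.008, 0, 0, 0, 255], [0, 0, 0.003, 0, 0, 0, 255], [0, 0, 0, 0, 0, 0, 255], [0, 0, 0, 0, 0, 0, 255]]
  ]
}}

```text
time_s: 6.78
tool_pos: [0.5708, -0.3371, 0.0898]
eef_rot: [1.0, -0.0, 0.0, 0.0]
contact_force: [0.6, -0.2, -0.3]
opening: 0.253
gripper_force: 58.9
```

Lower in small steps to feel the shoulder.

Request:
{"method": "servo_tool", "body": {
  "motion": [
    [[0, 0, 0.002, 0, 0, 0, 255], [0, 0, 0.002, 0, 0, 0, 255], [0, 0, 0, 0, 0, 0, 255], [0, 0, 0, 0, 0, 0, 255]]
  ]
}}

```text
time_s: 7.28
tool_pos: [0.5707, -0.3371, 0.0864]
eef_rot: [1.0, -0.0, 0.0, 0.0]
contact_force: [-2.9, 0.9, 4.4]
opening: 0.252
gripper_force: 59.4
```

Request:
{"method": "servo_tool", "body": {
  "motion": [
    [[0, 0, 0, 0, 0, 0, 100], [0, 0, 0, 0, 0, 0, 100], [0, 0, 0, 0, 0, 0, 100], [0, 0, -0.03, 0, 0, 0, 60], [0, 0, -0.05, 0, 0, 0, 60], [0, 0, -0.04, 0, 0, 0, 0], [0.0115, -0.052, 0, 0, 0, 0, 0], [0.0115, -0.052, 0, 0, 0, 0, 0], [0.0115, -0.052, 0, 0, 0, 0, 0], [0.0115, -0.052, 0, 0, 0, 0, 0]]
  ]
}}

```text
time_s: 8.52
tool_pos: [0.6167, -0.1273, 0.2053]
eef_rot: [1.0, -0.0, 0.0, 0.0]
contact_force: [1.1, 0.2, -0.7]
opening: 0.999
gripper_force: 0.0
```

Request:
{"method": "servo_tool", "body": {
  "motion": [
    [[0.0115, -0.052, 0, 0, 0, 0, 0], [0.0115, -0.052, 0, 0, 0, 0, 0], [0, 0, 0, 0, 0, 0, 0]]
  ]
}}

```text
time_s: 8.9
tool_pos: [0.6398, -0.0215, 0.2051]
eef_rot: [1.0, 0.002, -0.0, -0.0]
contact_force: [0.1, 0.1, 0.6]
opening: 0.998
gripper_force: 0.0
```

```bash
python3 -c "
from h import *
print(monitor.get_obs()['tool_pos'])
i,K,C=knob(.106,(.64,-.023),'k2')
i,K,C=grab('scene','s3')
P=can((.5715,-.337),'small',True)
o=i[...,::-1].copy()
for r in P: cv2.polylines(o,[proj(r,K,C).round().astype(np.int32)],True,(0,0,255),1)
a=o[120:300,150:330];b=cv2.imread('pics/k2.png')[120:300,190:370]
cv2.imwrite('pics/c3.png',cv2.resize(np.hstack([a,b]),None,fx=2.2,fy=2.2))"
```

```text
[ 0.63976284 -0.02149334  0.20512394]
knob [ 0.6405 -0.0231] 0.164
```

View pics/c3.png

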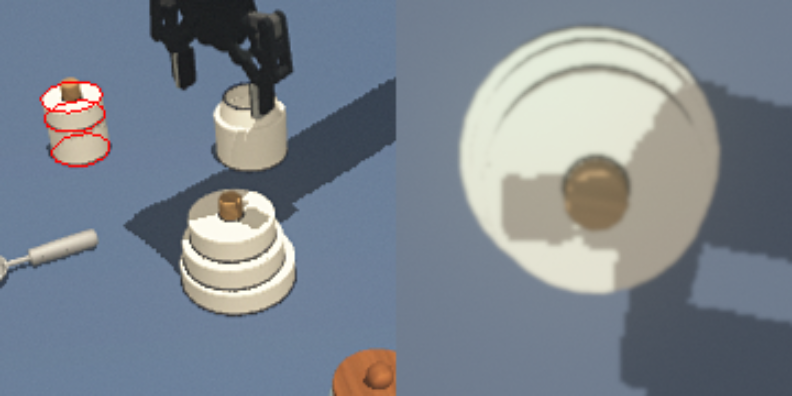

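Request:
{"method": "servo_tool", "body": {
  "motion": [
    [[0.0007, 0.0016, 0.05, 0, 0, 0, 100], [0, 0, 0.045, 0, 0, 0, 100], [0, 0, 0.019, 0, 0, 0, 100], [0, 0, 0, 0, 0, 0, 100], [0, 0, 0, 0, 0, 0, 255], [0, 0, 0, 0, 0, 0, 255], [0, 0, 0, 0, 0, 0, 255], [0, 0, 0, 0, 0, 0, 255]]
  ]
}}

```text
time_s: 10.0
tool_pos: [0.6421, -0.0269, 0.0942]
eef_rot: [1.0, -0.0, 0.002, 0.001]
contact_force: [-0.0, -1.2, 7.1]
opening: 0.249
gripper_force: 58.6
```

Request:
{"method": "servo_tool", "body": {
  "motion": [
    [[0, 0, -0.02, 0, 0, 0, 255], [0, 0, -0.035, 0, 0, 0, 255], [0, 0, -0.045, 0, 0, 0, 255], [-0.0475, 0.034, 0, 0, 0, 0, 255], [-0.0475, 0.034, 0, 0, 0, 0, 255], [-0.0475, 0.034, 0, 0, 0, 0, 255], [-0.0475, 0.034, 0, 0, 0, 0, 255], [0, 0, 0.04, 0, 0, 0, 255], [0, 0, 0, 0, 0, 0, 255], [0, 0, 0, 0, 0, 0, 255]]
  ]
}}

```text
time_s: 11.25
tool_pos: [0.4511, -0.1625, 0.1528]
eef_rot: [1.0, 0.0, 0.001, 0.0]
contact_force: [-0.7, 0.4, 0.1]
opening: 0.251
gripper_force: 58.9
```

Request:
{"method": "servo_tool", "body": {
  "motion": [
    [[-0.001, -0.0035, 0.02, 0, 0, 0, 255], [0, 0, 0.018, 0, 0, 0, 255], [0, 0, 0.01, 0, 0, 0, 255], [0, 0, 0.003, 0, 0, 0, 255], [0, 0, 0.002, 0, 0, 0, 255], [0, 0, 0.002, 0, 0, 0, 255], [0, 0, 0, 0, 0, 0, 255], [0, 0, 0, 0, 0, 0, 255]]
  ]
}}

```text
time_s: 12.25
tool_pos: [0.4499, -0.1593, 0.0982]
eef_rot: [1.0, -0.0, 0.0, 0.0]
contact_force: [-3.6, 2.8, 9.0]
opening: 0.25
gripper_force: 59.9
```

Request:
{"method": "servo_tool", "body": {
  "motion": [
    [[0, 0, 0, 0, 0, 0, 100], [0, 0, 0, 0, 0, 0, 100], [0, 0, 0, 0, 0, 0, 100], [0, 0, -0.03, 0, 0, 0, 60], [0, 0, -0.04, 0, 0, 0, 60], [0.0475, -0.034, 0, 0, 0, 0, 0], [0.0475, -0.034, 0, 0, 0, 0, 0], [0.0475, -0.034, 0, 0, 0, 0, 0], [0.0475, -0.034, 0, 0, 0, 0, 0], [0, 0, 0, 0, 0, 0, 0]]
  ]
}}

```text
time_s: 13.5
tool_pos: [0.6412, -0.0207, 0.1654]
eef_rot: [1.0, 0.002, -0.0, -0.0]
contact_force: [-0.9, -0.8, 0.2]
opening: 1.005
gripper_force: 0.0
```

```bash
python3 -c "
from h import *
print(monitor.get_obs()['tool_pos'])
i,K,C=knob(.078,(.64,-.023),'k3')
i,K,C=grab('scene','s4')
o=i[...,::-1].copy()
for r in can((.4495,-.159),'medium',True): cv2.polylines(o,[proj(r,K,C).round().astype(np.int32)],True,(0,0,255),1)
a=o[120:300,200:380];b=cv2.imread('pics/k3.png')[120:300,190:370]
cv2.imwrite('pics/c4.png',cv2.resize(np.hstack([a,b]),None,fx=2.2,fy=2.2))"
```

```text
[ 0.64115123 -0.0206983   0.1653592 ]
knob [ 0.6428 -0.0221] 0.165
```

View pics/c4.png

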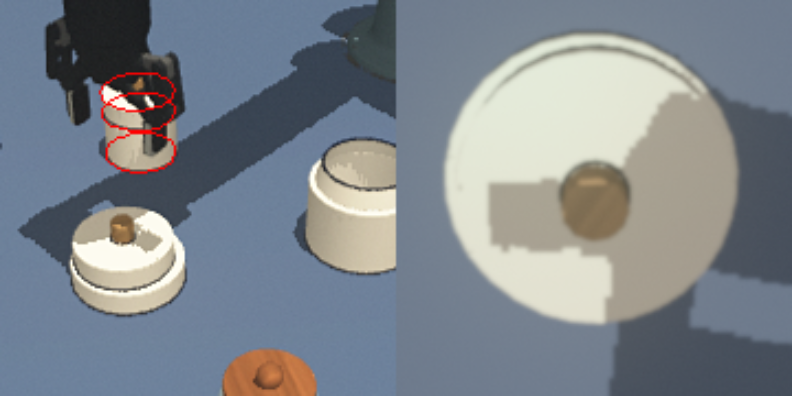

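Request:
{"method": "servo_tool", "body": {
  "motion": [
    [[0.0014, 0.0014, 0.05, 0, 0, 0, 100], [0, 0, 0.038, 0, 0, 0, 100], [0, 0, 0.014, 0, 0, 0, 100], [0, 0, 0, 0, 0, 0, 100], [0, 0, 0, 0, 0, 0, 255], [0, 0, 0, 0, 0, 0, 255], [0, 0, 0, 0, 0, 0, 255], [0, 0, 0, 0, 0, 0, 255]]
  ]
}}

```text
time_s: 14.6
tool_pos: [0.6422, -0.0247, 0.0669]
eef_rot: [1.0, -0.0, 0.002, 0.0]
contact_force: [-1.6, -0.7, 6.9]
opening: 0.247
gripper_force: 58.6
```

Request:
{"method": "servo_tool", "body": {
  "motion": [
    [[0, 0, -0.02, 0, 0, 0, 255], [0, 0, -0.045, 0, 0, 0, 255], [0, 0, -0.055, 0, 0, 0, 255], [-0.0141, -0.056, 0, 0, 0, 0, 255], [-0.0141, -0.056, 0, 0, 0, 0, 255], [-0.0141, -0.056, 0, 0, 0, 0, 255], [-0.0141, -0.056, 0, 0, 0, 0, 255], [-0.0141, -0.056, 0, 0, 0, 0, 255], [-0.0141, -0.056, 0, 0, 0, 0, 255], [-0.0141, -0.056, 0, 0, 0, 0, 255]]
  ]
}}

```text
time_s: 15.85
tool_pos: [0.5415, 0.3695, 0.1859]
eef_rot: [1.0, -0.0, 0.001, -0.0]
contact_force: [0.8, 0.3, -0.3]
opening: 0.249
gripper_force: 58.9
```

Request:
{"method": "servo_tool", "body": {
  "motion": [
    [[0, 0, 0.02, 0, 0, 0, 255], [0, 0, 0, 0, 0, 0, 255], [0, 0, 0, 0, 0, 0, 255]]
  ]
}}

```text
time_s: 16.23
tool_pos: [0.5426, 0.3664, 0.1646]
eef_rot: [1.0, -0.001, -0.0, 0.0]
contact_force: [0.8, 0.3, -0.9]
opening: 0.25
gripper_force: 59.0
```

```bash
python3 -c "
from h import *
grab('top','t5');grab('scene','s5')
def ov(n):
    i,K,C=grab(n); o=i[...,::-1].copy()
    for r in can((.5445,.370),'large')+can((.4495,-.159),'medium',True): cv2.polylines(o,[proj(r,K,C).round().astype(np.int32)],True,(0,0,255),1)
    return o
a=ov('top')[120:330,60:420];b=ov('scene')[100:310,200:560]
cv2.imwrite('pics/c5.png',cv2.resize(np.vstack([a,b]),None,fx=1.42,fy=1.42))"
```

```text
(no output)
```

View pics/c5.png

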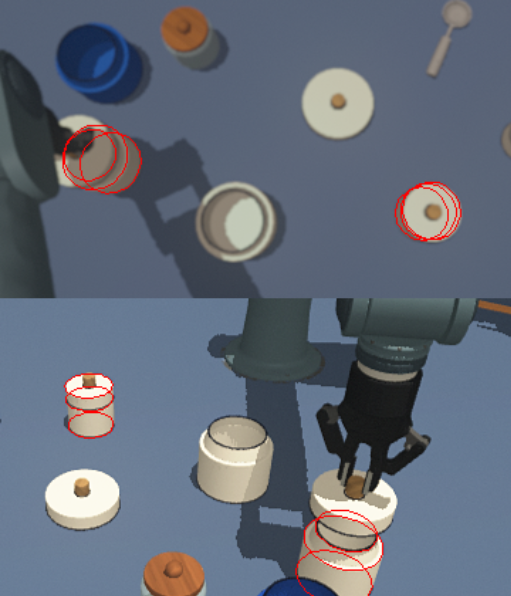

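Request:
{"method": "servo_tool", "body": {
  "motion": [
    [[0.0015, -0.0036, 0.02, 0, 0, 0, 255], [0, 0, 0.018, 0, 0, 0, 255], [0, 0, 0.009, 0, 0, 0, 255], [0, 0, 0.004, 0, 0, 0, 255], [0, 0, 0.003, 0, 0, 0, 255], [0, 0, 0.002, 0, 0, 0, 255], [0, 0, 0, 0, 0, 0, 255], [0, 0, 0, 0, 0, 0, 255]]
  ]
}}

```text
time_s: 17.42
tool_pos: [0.5439, 0.3714, 0.109]
eef_rot: [1.0, -0.0, 0.001, -0.0]
contact_force: [-1.1, -0.3, 1.8]
opening: 0.246
gripper_force: 59.1
```

Request:
{"method": "servo_tool", "body": {
  "motion": [
    [[0, 0, 0.001, 0, 0, 0, 255], [0, 0, 0, 0, 0, 0, 100], [0, 0, 0, 0, 0, 0, 100], [0, 0, 0, 0, 0, 0, 100], [0, 0, -0.05, 0, 0, 0, 60], [0, 0, -0.05, 0, 0, 0, 0], [-0.026, 0.056, -0.01, 0, 0, 0, 0], [-0.026, 0.056, -0.01, 0, 0, 0, 0], [-0.026, 0.056, 0, 0, 0, 0, 0], [-0.026, 0.056, 0, 0, 0, 0, 0]]
  ]
}}

```text
time_s: 18.68
tool_pos: [0.4386, 0.1459, 0.2274]
eef_rot: [1.0, 0.0, 0.0, 0.0]
contact_force: [0.7, -1.0, 1.0]
opening: 1.002
gripper_force: 0.0
```

```bash
python3 -c "
from h import *
print(monitor.get_obs()['tool_pos'])
look('biggest',(.44,.147),'wb')
i,K,C=grab('scene'); o=i[...,::-1].copy()
for r in can((.5445,.370),'large',True): cv2.polylines(o,[proj(r,K,C).round().astype(np.int32)],True,(0,0,255),1)
b=cv2.imread('pics/wb.png')
cv2.imwrite('pics/c6.png',np.hstack([cv2.resize(o[180:400,340:560],(400,400)),cv2.resize(b[60:360,130:430],(400,400))]))"
```

```text
[0.43863457 0.1458827  0.22743354]
biggest [0.441  0.1448] 0.035 [277.031686   196.89804027]
```

View pics/c6.png

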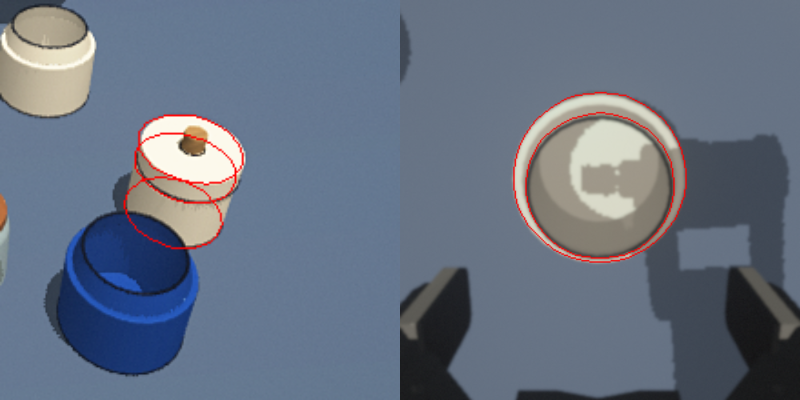

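Request:
{"method": "servo_tool", "body": {
  "motion": [
    [[0.0406, 0.0336, 0, 0, 0, 0, 0], [0.0406, 0.0336, 0, 0, 0, 0, 0], [0.0406, 0.0336, 0, 0, 0, 0, 0], [0.0406, 0.0336, 0, 0, 0, 0, 0], [0.0406, 0.0336, 0, 0, 0, 0, 0], [0, 0, 0.05, 0, 0, 0, 0], [0, 0, 0.04, 0, 0, 0, 0], [0, 0, 0, 0, 0, 0, 0]]
  ]
}}

```text
time_s: 19.77
tool_pos: [0.6402, -0.0197, 0.1329]
eef_rot: [1.0, 0.0, -0.004, -0.001]
contact_force: [-0.3, 0.4, -0.6]
opening: 0.999
gripper_force: 0.0
```

```bash
python3 -c "
from h import *
print(monitor.get_obs()['tool_pos'])
knob(.05,(.643,-.023))"
```

```text
[ 0.64018267 -0.01971541  0.13285584]
knob [ 0.6392 -0.0209] 0.146
```

Request:
{"method": "servo_tool", "body": {
  "motion": [
    [[-0.001, 0.0012, 0.05, 0, 0, 0, 100], [0, 0, 0.036, 0, 0, 0, 100], [0, 0, 0.014, 0, 0, 0, 100], [0, 0, 0, 0, 0, 0, 100], [0, 0, 0, 0, 0, 0, 255], [0, 0, 0, 0, 0, 0, 255], [0, 0, 0, 0, 0, 0, 255], [0, 0, 0, 0, 0, 0, 255]]
  ]
}}

```text
time_s: 20.82
tool_pos: [0.6433, -0.0222, 0.0401]
eef_rot: [1.0, -0.0, 0.002, 0.0]
contact_force: [-1.2, 0.2, 6.1]
opening: 0.245
gripper_force: 58.5
```

Request:
{"method": "servo_tool", "body": {
  "motion": [
    [[0, 0, -0.03, 0, 0, 0, 255], [0, 0, -0.055, 0, 0, 0, 255], [0, 0, -0.055, 0, 0, 0, 255], [-0.0398, -0.0333, 0, 0, 0, 0, 255], [-0.0398, -0.0333, 0, 0, 0, 0, 255], [-0.0398, -0.0333, 0, 0, 0, 0, 255], [-0.0398, -0.0333, 0, 0, 0, 0, 255], [-0.0398, -0.0333, 0, 0, 0, 0, 255], [0, 0, 0, 0, 0, 0, 255], [0, 0, 0, 0, 0, 0, 255]]
  ]
}}

```text
time_s: 22.08
tool_pos: [0.443, 0.1446, 0.178]
eef_rot: [1.0, 0.0, 0.001, 0.0]
contact_force: [0.3, 0.3, -1.4]
opening: 0.243
gripper_force: 59.0
```

Final TCP expected near 0.120.

Request:
{"method": "servo_tool", "body": {
  "motion": [
    [[-0.001, -0.0008, 0.025, 0, 0, 0, 255], [0, 0, 0.018, 0, 0, 0, 255], [0, 0, 0.008, 0, 0, 0, 255], [0, 0, 0.004, 0, 0, 0, 255], [0, 0, 0.003, 0, 0, 0, 255], [0, 0, 0.002, 0, 0, 0, 255], [0, 0, 0, 0, 0, 0, 255], [0, 0, 0, 0, 0, 0, 255]]
  ]
}}

```text
time_s: 23.08
tool_pos: [0.443, 0.1453, 0.1199]
eef_rot: [1.0, 0.0, 0.001, 0.0]
contact_force: [-4.8, -1.8, 10.9]
opening: 0.241
gripper_force: 60.3
```

Seated on contact. Release and retreat.

Request:
{"method": "servo_tool", "body": {
  "motion": [
    [[0, 0, 0, 0, 0, 0, 100], [0, 0, 0, 0, 0, 0, 100], [0, 0, 0, 0, 0, 0, 100], [0, 0, -0.05, 0, 0, 0, 60], [0, 0, -0.05, 0, 0, 0, 0], [0.03, 0.04, -0.02, 0, 0, 0, 0], [0.03, 0.04, 0, 0, 0, 0, 0], [0.03, 0.04, 0, 0, 0, 0, 0], [0.03, 0.04, 0, 0, 0, 0, 0], [0, 0, 0, 0, 0, 0, 0]]
  ]
}}

```text
time_s: 24.32
tool_pos: [0.5627, -0.0171, 0.2368]
eef_rot: [1.0, -0.002, -0.0, 0.0]
contact_force: [-1.1, 0.6, 1.0]
opening: 0.999
gripper_force: 0.0
```

```bash
python3 -c "
from h import *
print(monitor.get_obs()['tool_pos'])
i,K,C=grab('scene'); o=i[...,::-1].copy()
for s,c in dict(small=(.5715,-.337),medium=(.4495,-.159),large=(.5445,.37),biggest=(.4405,.1455)).items():
  for r in can(c,s,True): cv2.polylines(o,[proj(r,K,C).round().astype(np.int32)],True,(0,0,255),1)
cv2.imwrite('pics/c7.png',cv2.resize(o[120:400],(800,400)))
"
```

```text
[ 0.5626578  -0.01707542  0.23677988]
```

View pics/c7.png

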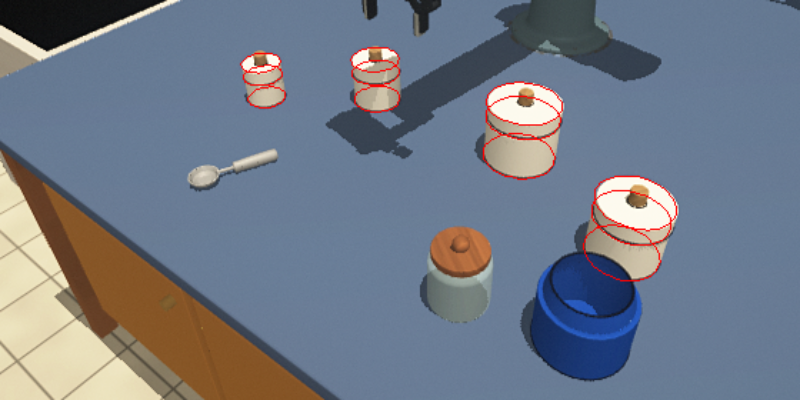

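All four lids sit level on their canisters, matching the model outlines; jar and spoon are untouched.

```bash
python3 -c "
from h import *
print(job_done())"
```

```text
the job is handed in; nothing more can be done
None
```

All four lids are on the canisters of their own sizes, level and down on the shoulder in the final camera view, and the job was handed in at about 24 s of the 115 s allowed; no verdict was returned.

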